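# Shut the soap caddy and tuck it against the kerb

## Task

Close up the blue soap caddy and put it away against the low kerb at the back of the slab: tip its open white lid fully shut, fold the orange latch flap on its front down flat against the caddy, and push the caddy along the slab until its whole back edge is flush against the kerb. Do it all by pushing and pressing with the fingers; do not lift or tip the caddy, and leave the basin, washboard, bowl and nail brush where they are.

Things in the scene. Friction and masses are not known exactly. Their poses are not given: they have to be found in the camera images.
- caddy: Blue plastic soap caddy, loose: 125 mm deep (its x), 190 mm wide (its y), 66 mm high, 76 mm with the lid shut; about 0.6 kg in all (varies); slides under a few newtons. Origin: centre of its underside. Its +x points out of its back (hinge side, goes to the kerb), -x out of its front (latch side), z up. Starts 30 to 140 mm short of the kerb, turned up to 0.4 rad from square with it.
- lid (a joint): Hinge of the white lid, a 125 x 190 mm plate 7 mm thick (10 in the middle), flush with the caddy's walls, hinged along its top back edge (caddy x = +62.5, z = 66 mm). 0 = shut, growing as the front edge swings up and back; pi/2 = upright; stop at 1.9. Starts at 1.5 to 1.85 rad; the hinge is a little stiff and holds it there; tipped forward to about 1 rad or less it falls shut by itself.
- lid_edge (a point): Middle of the lid's free (front) edge, 125 mm from the hinge line.
- latch (a joint): Hinge of the orange latch flap on the middle of the lid's front edge: 34 mm wide, 36 long, 5 thick. Axis along caddy y at caddy x = -67, z = 70 mm when the lid is shut. 0 = folded down flat along the front wall (covering z 36 to 72 mm, 9 mm proud of the wall); pi/2 = sticking straight out forward. Starts at 1.1 to 1.6 rad; slight friction (under 1 N at the tip) holds it where left.
- latch_tip (a point): Middle of the free end of the latch flap, 33.5 mm from its hinge.
- back_left (a point): Back lower left corner of the caddy (caddy x = +62.5, y = +95, z = 0 mm).
- back_right (a point): Back lower right corner of the caddy (caddy x = +62.5, y = -95, z = 0 mm).
- kerb: Low pale cement kerb fixed along the slab's far side: 100 mm deep (its x), 800 mm long (its y), 55 mm high. Origin: centre of its underside; its front face, towards the robot, lies at its x = -50 mm.
- basin: Orange plastic washing basin, upside down, 280 mm across at the rim, 102 mm high, loose. Origin: centre on the slab. Leave alone.
- washboard: Wooden ribbed washboard lying flat, 420 x 220 x 22 mm, loose. Origin: centre of its underside, long side along its x. Leave alone.
- bowl: Stainless steel bowl, 130 mm across, 50 mm high, loose. Origin: centre of its underside. Leave alone.
- brush: Red-handled nail brush standing on its white bristles, 105 x 42 mm, 54 mm high, loose. Origin: centre of its underside, long side along its x. Leave alone.

How it is judged:
By the outcome, as a careful person would: the job done as asked, in the order asked, and still so for the second after the job is handed in, with the robot touching nothing.
It also fails if it takes over 61 s, if anything falls off the work surface, if the arm or the gripper's body presses on something with over 40 N, if the wrist force passes 120 N, or if a joint passes its speed limit or range.

## Robot

A 7-joint arm with a two-finger parallel gripper is mounted at the origin on the work surface. World frame = base frame: x ahead of the robot, y to its left, z up, the work surface at z = 0. Lengths are in mm, angles in rad, forces in N, time in s.
With the tool pointing down it reaches from about 425 to 875 mm from the base axis. Payload 8.4 kg.
Tool frame: the origin (TCP) lies midway between the tips of the shut fingers; the grasp point (between the pads) lies 19 mm behind it; z points along the fingers, y is the line along which they close (so a half turn about z gives the same grasp; the last joint's range is limited). The gripper opens to 87 mm and grips with 3 to 60 N. Pads are 19 mm wide; open, the fingers measure 117 mm over their backs; the gripper's body (75 mm by 190 mm) begins 51 mm behind the grasp point.
Start: joints at [1.128, 0.333, 0.04, 1.465, -0.013, 1.343, -0.059], TCP at [219.07, -611.941, 222.546] pointing down, gripper open.
Joint ranges: [-2.58, 2.58], [-0.38, 2.09], [-1.3, 1.39], [0.25, 2.4], [-1.5, 4.64], [0.08, 2.09], [-2.65, 2.65]. Speed limits (rad/s): [2.22, 2.22, 2.79, 2.79, 3.14, 3.14, 3.14].

## Interface

Orientations are given as a unit quaternion [w, x, y, z].
In Python, from station import env gives the robot as it stands.
- The arm moves only by the shell command python3 -m creep 'ROWS' [FORCE]. ROWS is text: rows parted by semicolons, each of 5 numbers parted by spaces: the opening, from 0 (shut) to 1 (fully open), then the shift along the tool's x, y, z in units of 30 mm (1.0 is 30 mm), then the turn about the tool's z in units of 8 degrees (1.0 is 8 degrees). A call has 1 to 8 rows; each row shifts and turns the commanded pose from where the row before left it, along the tool's axes as they then stand; what a row does not reach is not made up. A row lasts 1/8 s, in which the tool goes at most 62.5 mm and 10.7 degrees, less where a joint would pass 70% of its speed; a pose out of reach is approached as far as the arm can. A call is refused whole if a number of a shift passes 1 or a number of a turn 1, either way. A call with a gripper value outside its range is refused whole. The fingers move at their own pace and stop on an object; FORCE is the grip in N (left out, the last holds). Time passes only in rows, so rows that do not move let the fingers close. It gives the time, the measured TCP pose, the force, the opening and the grip force at its end, in the units of the state.
- env.get_obs(): the state, without advancing time (a new reading comes with each control period).
- env.read_camera(name): name is "scene" or "top" or "wrist"; returns the picture (384x512x3 uint8, red, green, blue); there is no depth.
- env.camera_info(name): a dict with "fx", "fy", "cx", "cy" (pixels), "T" (4x4, takes a point from camera to world coordinates). Camera axes: x right, y up, looking along -z (the intrinsics and any distortion apply to the point x, -y, -z); pixel columns grow to the right and rows downward; lengths in mm; the calibration is good to about 2 mm. A picture is of the moment at which its call begins: read the wrist's pose just before it. camera_info takes no time and is no camera call; for the wrist camera it gives the pose at the moment of the call.
- env.job_done(): hands the job in; it is judged then, once.
The state is a dict: "t": time; "joint_positions": joint angles; "qvel": joint speeds; "joint_torque": joint torques, N m; "eef_pos": TCP position; "orientation": TCP orientation; "ft_force": force on the tool from outside, world axes, zero at the start; "wrist_torque": the same for the moment, N m; "finger_gap": opening from 0.0 (shut) to 1.0 (fully open); "finger_force": force on a finger pad.
Only numpy, scipy, OpenCV 4.12 (cv2) and the standard library are available. Lean on these libraries where they do the work, as an engineer would, in place of code of your own. Each camera call takes 0.05 s, during which the arm holds its last target. There are 200 camera calls.

## Working session

There is one attempt and no reset: what is moved stays moved. The work goes in short steps, Python scripts to look and compute and a shell command to move; the robot and the scene stay as the last step left them, time stands still between calls to the robot, and variables do not carry over. Pictures are saved under pics/ and viewed, at most 10 in all, crops included, and the job is handed in when it is done.

```bash
ls; mkdir -p pics; python3 - <<'E'
from station import env
import cv2,numpy as np
o=env.get_obs();print({k:np.round(v,3).tolist() for k,v in o.items()})
ims=[]
for n in("scene","top"):
    im=env.read_camera(n)[:,:,::-1];cv2.imwrite(f"pics/{n}0.png",im);i=env.camera_info(n);print(n,{k:(np.round(v,3).tolist()) for k,v in i.items()})
    cv2.imwrite(f"pics/{n}0b.png",cv2.resize(im,(800,600),interpolation=cv2.INTER_CUBIC))
E
```

```text
pics
{'t': 0.0, 'joint_positions': [1.128, 0.334, 0.04, 1.466, -0.013, 1.343, -0.059], 'qvel': [-0.001, 0.002, -0.0, 0.0, -0.001, -0.0, -0.001], 'joint_torque': [-0.0, -65.636, 1.335, -40.381, -0.06, 0.045, 0.0], 'eef_pos': [218.915, -611.518, 221.645], 'orientation': [-0.001, 0.985, 0.171, -0.0], 'ft_force': [0.268, 0.228, -0.221], 'wrist_torque': [0.035, 0.015, 0.044], 'finger_force': 0.0, 'finger_gap': 1.002}
scene {'fx': 371.225, 'fy': 371.225, 'cx': 258.747, 'cy': 195.217, 'T': [[0.835, -0.382, 0.396, 1244.328], [0.55, 0.58, -0.6, -967.149], [-0.0, 0.719, 0.695, 1213.142], [0.0, 0.0, 0.0, 1.0]]}
top {'fx': 446.88, 'fy': 446.88, 'cx': 255.527, 'cy': 188.322, 'T': [[-0.021, 0.996, -0.083, 495.24], [-1.0, -0.021, -0.001, 9.079], [-0.003, 0.083, 0.997, 1586.167], [0.0, 0.0, 0.0, 1.0]]}
```

View pics/scene0b.png

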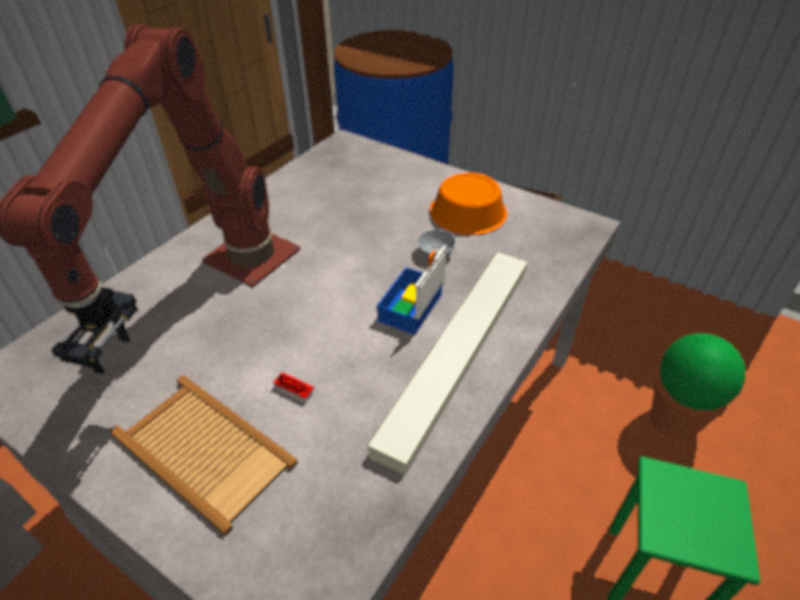

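View pics/top0b.png

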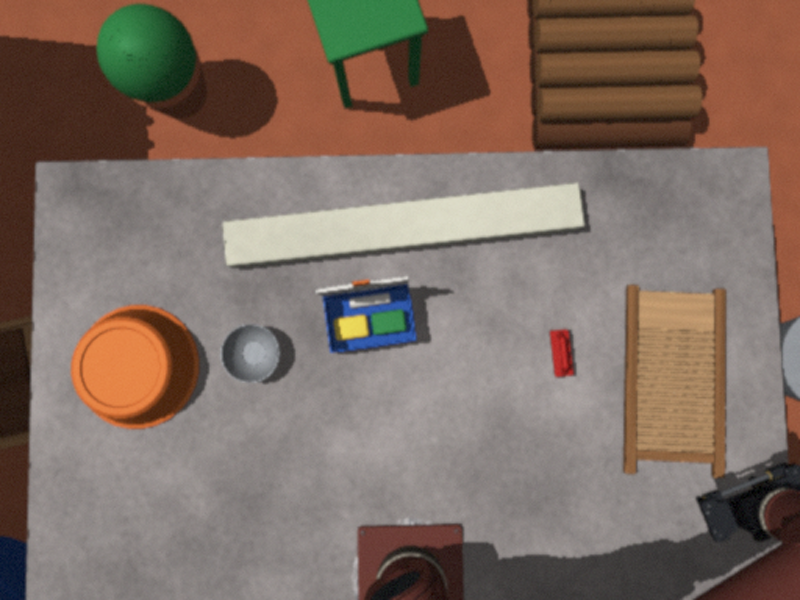

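The pictures show the caddy just short of the kerb, with the lid a little past upright. In the 800x600 top view the caddy is near (370,318), the kerb front edge runs from (228,265) to (585,228), the bowl is at (252,353) and the brush at (562,353). I'll enlarge the caddy area.

```bash
python3 - <<'E'
import cv2
a=cv2.imread("pics/top0.png")[105:235,135:385]   # 250x130 
b=cv2.imread("pics/scene0.png")[140:230,220:340]
cv2.imwrite("pics/topc.png",cv2.resize(a,None,fx=3.2,fy=3.2,interpolation=cv2.INTER_CUBIC))
cv2.imwrite("pics/scenec.png",cv2.resize(b,None,fx=6,fy=6,interpolation=cv2.INTER_CUBIC))
E
```

```text
(no output)
```

View pics/topc.png

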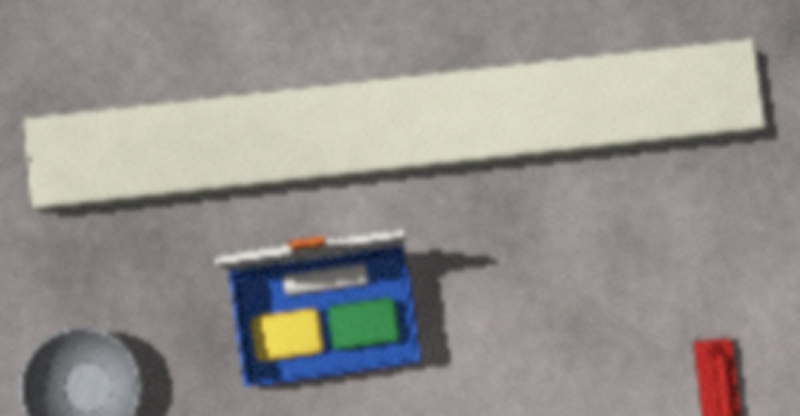

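View pics/scenec.png

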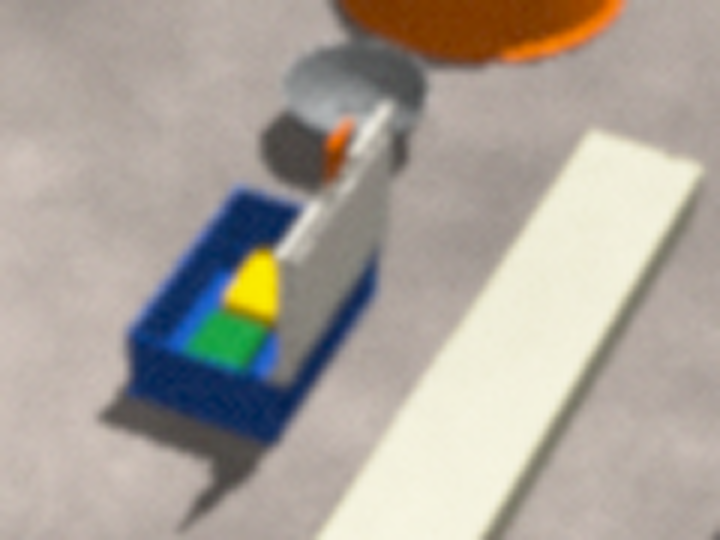

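Top crop readings: the kerb's front top edge runs (37,208) to (766,131), the caddy's front top corners are (247,385) and (420,362), and the lid edge runs (218,262) to (404,237). Scene crop readings: back right bottom corner (275,440), front right top (130,333), front left top (240,188), lid edge ends (285,255) and (388,103). I'll fit a pose to these.

```bash
cat > h.py <<'E'
from station import env
import numpy as np
from scipy.optimize import least_squares
def ray(n,u,v,z,i=None):
    i=i or env.camera_info(n);T=np.array(i["T"])
    d=T[:3,:3]@np.array([(u-i["cx"])/i["fx"],-(v-i["cy"])/i["fy"],-1]);o=T[:3,3]
    return o+d*(z-o[2])/d[2]
def proj(n,p,i=None):
    i=i or env.camera_info(n);T=np.array(i["T"]);q=T[:3,:3].T@(np.asarray(p)-T[:3,3])
    return np.array([i["cx"]-i["fx"]*q[0]/q[2],i["cy"]+i["fy"]*q[1]/q[2]])
def world(x,y,th,p):
    c,s=np.cos(th),np.sin(th);return np.array([x+c*p[0]-s*p[1],y+s*p[0]+c*p[1],p[2]])
def lidp(a,r,y,h=7): # point on lid at r from hinge, height h above underside
    return np.array([62.5-r*np.cos(a)+h*np.sin(a),y,66+r*np.sin(a)+h*np.cos(a)])
def fit(obs,x0,n=4):
    f=lambda v:np.concatenate([proj(c,world(*v[:3],p(v[3]) if callable(p) else p))-uv for c,p,uv in obs])
    r=least_squares(f,x0,loss='soft_l1');return r.x,r.fun.reshape(-1) if 0 else f(r.x).reshape(-1,2)
E
python3 - <<'E'
from h import *
t=lambda a,b:np.array([a/3.2+135,b/3.2+105]); s=lambda a,b:np.array([a/6+220,b/6+140])
k1=ray("top",*t(37,208),55);k2=ray("top",*t(766,131),55);print("kerb",k1,k2,np.linalg.norm(k1-k2))
d=(k1-k2)/np.linalg.norm(k1-k2);print("kerb yaw",np.arctan2(-d[0],d[1]))
obs=[("top",(-62.5,95,66),t(247,385)),("top",(-62.5,-95,66),t(420,362)),
("top",lambda a:lidp(a,125,95,3.5),t(218,260)),("top",lambda a:lidp(a,125,-95,3.5),t(404,237)),
("scene",(62.5,-95,0),s(275,440)),("scene",(-62.5,-95,66),s(130,333)),("scene",(-62.5,95,66),s(240,188)),
("scene",lambda a:lidp(a,125,-95,3.5),s(288,255)),("scene",lambda a:lidp(a,125,95,3.5),s(386,105))]
x,f=fit(obs,[580,80,0.1,1.6]);print(x,np.round(f,1).tolist())
n=np.array([-d[1],d[0],0]);
if n[0]<0:n=-n
for y in(95,-95):print("gap",n@(k1-world(*x[:3],(62.5,y,0))),world(*x[:3],(62.5,y,0)))
print("edge",world(*x[:3],lidp(x[3],125,0)),"front",world(*x[:3],(-62.5,0,70)))
b=lambda u,v,z:ray("top",u*.64,v*.64,z)
print("bowl",b(252,353,25),"basin",b(125,365,90),"brush",b(562,353,40))
E
```

```text
kerb [693.57933212 386.10582799  55.        ] [ 760.82576698 -403.16301382   55.        ] 792.1283908957457
kerb yaw 0.08499565419009222
[5.73540891e+02 7.87748020e+01 1.21695817e-01 1.52010205e+00] [[-1.4, -0.4], [0.0, -1.2], [-1.6, -0.1], [0.2, -1.5], [-0.5, 1.4], [-1.5, -0.1], [-0.9, -0.7], [-2.7, 0.2], [-0.5, -0.5]]
gap 86.72328768030621 [624.04606594 180.65942939   0.        ]
gap 79.75182197265397 [647.1112406  -7.9353683   0.       ]
edge [636.23073064  86.44177971 191.19412301] front [511.50312847  71.18757353  70.        ]
bowl [500.20842955 342.30392899  25.        ] basin [480.08677468 599.76084214  90.        ] brush [ 486.00022537 -344.74134731   40.        ]
```

```bash
python3 -m creep '0 0 0 0 0.8; 0 0.5 0 0 0.8; 0 1 -0.6 0 0; 0 1 -0.6 0 0; 0 1 -0.6 0 0; 0 1 -0.6 0 0; 0 1 -0.6 0 0; 0 1 -0.6 0 0' 10; python3 -m creep '0 1 -0.6 0 0; 0 1 -0.6 0 0; 0 1 -0.6 0 0; 0 1 -0.6 0 0; 0 1 -0.6 0 0; 0 1 -0.6 0 0;0 1 -0.6 0 0;0 1 -0.6 0 0'
```

```text
t: 1.1
eef_pos: [400.1, -478.7, 222.2]
orientation: [-0.0, 0.998, 0.06, -0.0]
ft_force: [0.1, 0.1, -0.1]
finger_gap: 0.174
finger_force: 0.0
t: 2.1
eef_pos: [621.0, -307.1, 222.0]
orientation: [-0.0, 0.998, 0.06, -0.0]
ft_force: [-0.0, -0.6, 1.0]
finger_gap: 0.005
finger_force: 0.0
```

```bash
python3 -m creep '0 1 -0.7 0 0; 0 1 -0.8 0 0; 0 1 -1 0 0; 0 1 -1 0 0; 0 0.2 -1 0 0; 0 0 -1 0 0; 0 0 -1 0 0; 0 0 -1 0 0'; python3 -m creep '0 0 -1 0.5 0; 0 0 -1 0.5 0;0 0 -1 0.4 0; 0 0 -1 0.4 0; 0 0 -1 0 0; 0 0 0 0 0'; python3 - <<'E'
from h import *
import cv2
for n in("top","scene"):cv2.imwrite(f"pics/{n}1.png",env.read_camera(n)[:,:,::-1])
a=cv2.resize(cv2.imread("pics/top1.png")[125:235,190:290],(400,440));b=cv2.resize(cv2.imread("pics/scene1.png")[120:230,230:330],(400,440))
cv2.imwrite("pics/c1.png",np.hstack([a,b]))
E
```

```text
t: 3.1
eef_pos: [718.1, -68.4, 221.9]
orientation: [-0.0, 0.998, 0.06, -0.001]
ft_force: [-0.3, 0.7, 0.1]
finger_gap: 0.005
finger_force: 0.0
t: 3.85
eef_pos: [699.5, 83.5, 168.0]
orientation: [-0.001, 0.998, 0.063, -0.001]
ft_force: [0.5, -0.5, -0.1]
finger_gap: 0.004
finger_force: 0.0
```

View pics/c1.png

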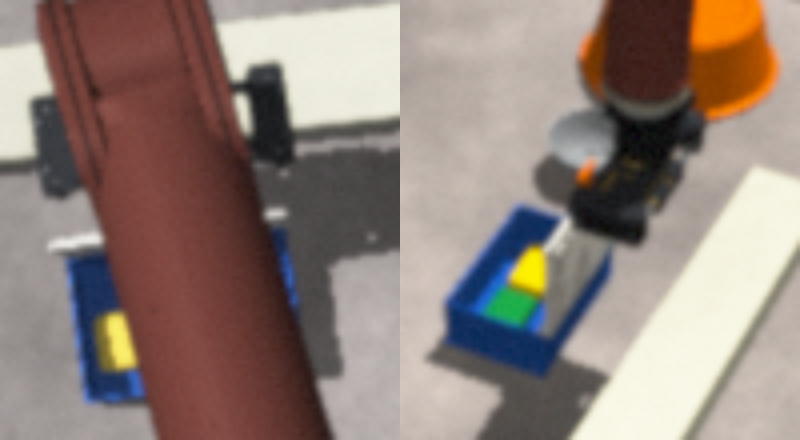

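The shut gripper hangs behind the lid, between lid and kerb, touching nothing. Now I'll push the lid forward.

```bash
python3 -m creep '0 -1 0 0 0; 0 -0.5 0 0 0; 0 -0.4 0 0 0; 0 -0.4 0 0.1 0; 0 -0.4 0 0.15 0; 0 -0.4 0 0.2 0'; python3 -m creep '0 -0.4 0 0.2 0; 0 -0.4 0 0.2 0;0 -0.4 0 0.1 0;0 0 0 0 0;0 0 0 0 0'
```

```text
t: 4.7
eef_pos: [607.4, 68.2, 154.6]
orientation: [-0.0, 0.998, 0.06, -0.0]
ft_force: [0.2, 0.0, -0.2]
finger_gap: 0.003
finger_force: 0.1
t: 5.32
eef_pos: [572.8, 64.1, 140.4]
orientation: [-0.0, 0.998, 0.06, 0.0]
ft_force: [-0.1, 0.5, -0.4]
finger_gap: 0.007
finger_force: 0.0
```

```bash
python3 -m creep '0 0 0 -1 0; 0 -0.5 0 -1 0; 0 -1 0 -1 0; 0 -1 0 -0.5 0; 0 -1 0 0 0; 0 0 0 0 0'; python3 - <<'E'
from h import *
import cv2
print(env.get_obs()["eef_pos"])
i=env.camera_info("wrist")
import pickle;pickle.dump(i,open("w2.pkl","wb"))
ims=[env.read_camera(n)[:,:,::-1] for n in("wrist","scene","top")]
for n,im in zip(("wrist","scene","top"),ims):cv2.imwrite(f"pics/{n}2.png",im)
a=cv2.resize(ims[0],(480,360));b=cv2.resize(ims[1][140:230,230:310],(320,360),interpolation=cv2.INTER_CUBIC)
cv2.imwrite("pics/c2.png",np.hstack([a,b]))
E
```

```text
t: 6.08
eef_pos: [467.5, 51.3, 246.0]
orientation: [0.0, 0.998, 0.06, 0.001]
ft_force: [1.1, -0.3, -0.2]
finger_gap: 0.006
finger_force: 0.0
[467.53105484  51.28010455 245.98619073]
```

View pics/c2.png

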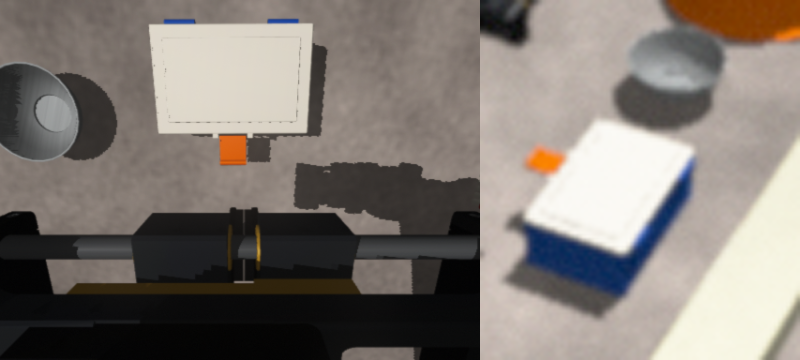

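The lid is shut and the latch sticks straight out. In the 480x360 wrist view the lid corners are (158,133), (308,133), (312,24) and (150,25), and the latch spans (219–246, 135–165).

```bash
python3 - <<'E'
from h import *
import pickle
i=pickle.load(open("w2.pkl","rb"));k=512/480
P=[ray("",u*k,v*k,z,i) for u,v,z in((158,133,73),(308,133,73),(312,24,73),(150,25,73),(220,165,70),(246,165,70),(220,137,70),(246,137,70))]
for p in P:print(np.round(p,1))
print("widths",[np.linalg.norm(P[a]-P[b]).round(1) for a,b in((0,1),(1,2),(2,3),(3,0),(4,5))])
d=P[0]-P[1];e=P[3]-P[2];print("yaw",np.arctan2(-d[0],d[1]),np.arctan2(-e[0],e[1]))
c=sum(P[:4])/4;print("ctr",c,"fingertip proj? eef",env.get_obs()["eef_pos"])
E
```

```text
[500.7 165.2  73. ]
[523.5 -23.6  73. ]
[645.   -5.4  73. ]
[621.7 178.3  73. ]
[468.3  83.4  70. ]
[472.4  49.3  70. ]
[504.8  86.9  70. ]
[508.8  53.7  70. ]
widths [np.float64(190.2), np.float64(122.8), np.float64(185.2), np.float64(121.8), np.float64(34.4)]
yaw 0.12018675663128398 0.1258439852778749
ctr [572.72727245  78.61801585  73.        ] fingertip proj? eef [468.90958534  51.50954026 245.22269293]
```

```bash
python3 -m creep '0 0.55 -0.5 1 0; 0 0 0 1 0; 0 0 0 1 0; 0 0 0 1 0; 0 0 0 0.8 0; 0 0 0 0.4 0; 0 0 0 0.3 0; 0 0 0 0.3 0'; python3 -m creep '0 0 0 0.3 0; 0 0 0 0.3 0; 0 0 0 0.3 0; 0 0 0 0.3 0; 0 0 0 0.3 0; 0 0 0 0.2 0;0 0 0 0 0'
```

```text
t: 7.22
eef_pos: [483.3, 68.4, 71.1]
orientation: [-0.0, 0.998, 0.06, 0.0]
ft_force: [-0.0, -0.2, 1.2]
finger_gap: 0.005
finger_force: 0.8
t: 8.1
eef_pos: [482.3, 68.3, 19.5]
orientation: [-0.0, 0.998, 0.06, -0.0]
ft_force: [0.3, -0.5, -0.2]
finger_gap: 0.005
finger_force: 0.0
```

```bash
python3 -m creep '0 0.1 0 -0.2 0; 0 0.1 0 0 0; 0 0.1 0 0 0; 0 0 0 0 0'; python3 -m creep '0 0.1 0 0 0; 0 0 0 0 0';  python3 -m creep '0 0.1 0 0 0;0 0 0 0 0'
```

```text
t: 8.6
eef_pos: [491.6, 69.4, 26.1]
orientation: [0.0, 0.998, 0.06, -0.0]
ft_force: [-2.8, -0.7, 2.3]
finger_gap: 0.008
finger_force: 1.3
t: 8.85
eef_pos: [494.6, 69.7, 26.0]
orientation: [-0.0, 0.998, 0.06, -0.0]
ft_force: [-2.7, 1.2, 2.3]
finger_gap: 0.006
finger_force: 1.5
t: 9.1
eef_pos: [497.8, 70.2, 26.0]
orientation: [-0.0, 0.998, 0.06, 0.0]
ft_force: [-2.3, -0.0, 1.5]
finger_gap: 0.004
finger_force: 1.3
```

```bash
python3 -m creep '0 -0.7 0 0 0; 0.9 -0.7 0 -0.8 0; 1 0 0 -1 0; 1 0 0 -1 0; 1 0 0 -1 0; 1 0 0 0 0'; python3 - <<'E'
from h import *
import cv2
print(env.get_obs()["eef_pos"])
i=env.camera_info("wrist")
import pickle;pickle.dump(i,open("w3.pkl","wb"))
ims=[env.read_camera(n)[:,:,::-1] for n in("wrist","scene","top")]
for n,im in zip(("wrist","scene","top"),ims):cv2.imwrite(f"pics/{n}3.png",im)
a=cv2.resize(ims[0],(480,360));b=cv2.resize(ims[1][140:230,230:310],(320,360),interpolation=cv2.INTER_CUBIC)
cv2.imwrite("pics/c3.png",np.hstack([a,b]))
E
```

```text
t: 9.85
eef_pos: [458.3, 65.5, 142.7]
orientation: [-0.0, 0.998, 0.06, 0.003]
ft_force: [1.2, 0.4, 0.5]
finger_gap: 0.491
finger_force: 0.0
[458.29987439  65.48999563 142.65982756]
```

View pics/c3.png

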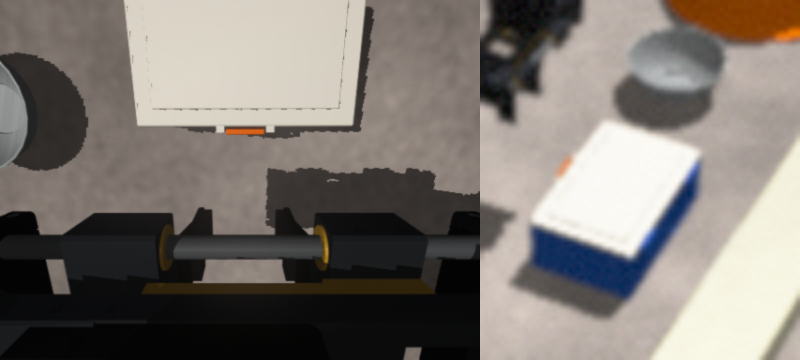

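The latch now shows only as a thin sliver along the front, (226–266, 128–135), so it is folded. Next I get the front edge, with lid corners (138,126) and (365,126), and straddle the latch with open fingers.

```bash
python3 - <<'E'
from h import *
import pickle
i=pickle.load(open("w3.pkl","rb"));k=512/480
a,b=ray("",138*k,126*k,73,i),ray("",365*k,126*k,73,i);l=ray("",246*k,135*k,65,i)
d=a-b;print(a,b,np.linalg.norm(d),"yaw",np.arctan2(-d[0],d[1]),"mid",(a+b)/2,"latch",l)
E
```

```text
[508.0895632  164.93033554  73.        ] [531.82580909 -31.50380282  73.        ] 197.86303364009228 yaw 0.12025262735173953 mid [519.95768615  66.71326636  73.        ] latch [511.03029685  70.3617072   65.        ]
```

```bash
python3 -m creep '1 0 0 1 0.27; 1 0 0 1 0; 1 0 0 1 0; 1 0 0 0.9 0; 1 0.3 0 0 0; 1 0.3 0 0 0; 1 0.3 0 0 0; 1 0.2 0 0 0'; python3 -m creep '1 0.2 0 0 0; 1 0.2 0 0 0; 1 0.2 0 0 0; 1 0.2 0 0 0; 1 0.2 0 0 0; 1 0.2 0 0 0; 1 0.2 0 0 0; 1 0.2 0 0 0'
```

```text
t: 11.0
eef_pos: [490.2, 67.9, 23.9]
orientation: [-0.0, 0.999, 0.041, 0.001]
ft_force: [-0.4, 0.1, -0.5]
finger_gap: 0.998
finger_force: 0.0
t: 12.0
eef_pos: [537.0, 71.6, 22.9]
orientation: [0.0, 0.999, 0.041, -0.0]
ft_force: [-2.5, -0.5, -1.7]
finger_gap: 1.002
finger_force: 1.2
```

```bash
python3 -m creep '1 0.2 0 0 0; 1 0.2 0 0 0; 1 0.2 0 0 0; 1 0.2 0 0 0; 1 0.2 0 0 0; 1 0.2 0 0 0; 1 0.1 0 0 0'; python3 -m creep '1 0.1 0 0 0; 1 0.1 0 0 0'; python3 -m creep '1 0.1 0 0 0;1 0 0 0 0'
```

```text
t: 12.88
eef_pos: [575.9, 75.0, 23.1]
orientation: [-0.0, 0.999, 0.041, 0.0]
ft_force: [-2.8, 0.0, 0.6]
finger_gap: 0.998
finger_force: 1.6
t: 13.12
eef_pos: [581.6, 75.5, 23.1]
orientation: [-0.0, 0.999, 0.041, -0.0]
ft_force: [-3.7, 0.1, 0.9]
finger_gap: 1.001
finger_force: 1.5
t: 13.38
eef_pos: [585.0, 75.8, 23.2]
orientation: [-0.0, 0.999, 0.041, 0.0]
ft_force: [-1.0, -0.8, -0.1]
finger_gap: 1.0
finger_force: 0.3
```

```bash
python3 -m creep '1 0.1 0 0 0;1 0 0 0 0'; python3 -m creep '1 0.1 0 0 0;1 0 0 0 0'; python3 -m creep '1 0.07 0 0 0;1 0 0 0 0'
```

```text
t: 13.62
eef_pos: [586.7, 75.8, 23.1]
orientation: [0.0, 0.999, 0.042, -0.001]
ft_force: [-6.5, -0.8, 3.2]
finger_gap: 0.997
finger_force: 3.5
t: 13.88
eef_pos: [586.7, 75.6, 22.6]
orientation: [0.001, 0.999, 0.042, -0.004]
ft_force: [-21.0, -3.8, 13.6]
finger_gap: 0.998
finger_force: 10.2
t: 14.12
eef_pos: [586.7, 75.5, 22.4]
orientation: [0.001, 0.999, 0.042, -0.006]
ft_force: [-29.7, -6.3, 20.9]
finger_gap: 1.003
finger_force: 15.2
```

```bash
python3 -m creep '1 -0.3 0 0 0; 1 -0.7 0 0 0; 1 -1 0 0 0; 1 -1 0 -1 0; 1 -0.5 0 -1 0; 1 0 0 -1 0; 1 0 0 -1 0; 1 0 0 0 0'; python3 - <<'E'
from h import *
import cv2,pickle
pickle.dump(env.camera_info("wrist"),open("w4.pkl","wb"))
ims=[env.read_camera(n)[:,:,::-1] for n in("wrist","scene")]
for n,im in zip(("wrist","scene"),ims):cv2.imwrite(f"pics/{n}4.png",im)
a=cv2.resize(ims[0],(480,360));b=cv2.resize(ims[1][145:235,240:320],(320,360),interpolation=cv2.INTER_CUBIC)
cv2.imwrite("pics/c4.png",np.hstack([a,b]))
E
```

```text
t: 15.12
eef_pos: [490.2, 68.1, 145.9]
orientation: [-0.0, 0.999, 0.041, 0.003]
ft_force: [0.8, 0.1, -0.0]
finger_gap: 0.997
finger_force: 0.0
```

View pics/c4.png

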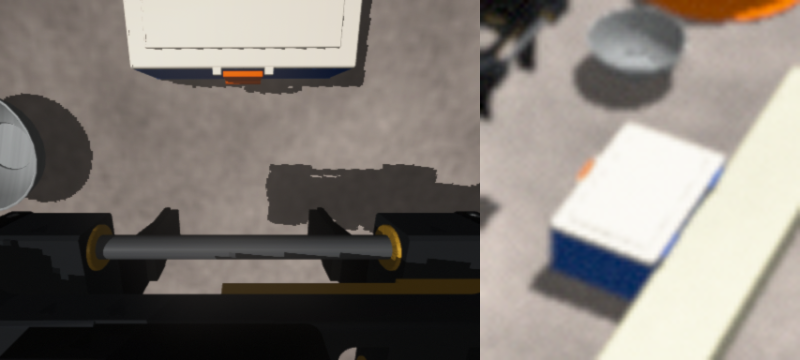

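The caddy looks square against the kerb in the scene view, and the latch is down. I'll check from above, and compute the latch angle and kerb alignment.

```bash
python3 -m creep '1 0 0 -1 0; 1 0.5 0 -1 0; 1 1 0 -0.5 0; 1 1 0 0 0; 1 0.5 0 0 0; 1 0 0 0 0'; python3 - <<'E'
from h import *
import cv2,pickle
i=pickle.load(open("w4.pkl","rb"))
h=cv2.cvtColor(cv2.imread("pics/wrist4.png"),cv2.COLOR_BGR2HSV);m=cv2.inRange(h,(3,150,120),(20,255,255))[:150]
ys,xs=np.nonzero(m);print("orange",xs.min(),xs.max(),ys.min(),ys.max())
# caddy pose assumed flush, yaw .085
n=np.array([.9964,.0849]);
c=np.array([586.7,75.6])+n*72.5
for a in(0,.1,.2,.3,.5):
    q=[]
    for r in(0,35):
        for t in(-2.5,2.5):
            for y in(17,-17):
                q.append(proj("",world(*c,.085,(-67-r*np.sin(a)-t*np.cos(a),y,70-r*np.cos(a)+t*np.sin(a))),i))
    q=np.array(q);print(a,q.min(0),q.max(0))
print("lid edge",[proj("",world(*c,.085,(-62.5,y,73)),i).round() for y in(95,-95)])
i=env.camera_info("wrist");pickle.dump(i,open("w5.pkl","wb"))
im=env.read_camera("wrist")[:,:,::-1];cv2.imwrite("pics/wrist5.png",im)
cv2.imwrite("pics/wrist5b.png",cv2.resize(im,(800,600),interpolation=cv2.INTER_CUBIC))
E
```

```text
t: 15.98
eef_pos: [577.4, 75.2, 216.6]
orientation: [-0.0, 0.999, 0.041, -0.001]
ft_force: [0.3, -0.4, 0.3]
finger_gap: 1.002
finger_force: 0.0
orange 238 279 76 89
0 [240.07804858  78.36360683] [282.67339107  89.66857515]
0.1 [240.09973648  78.42490138] [282.64820122  93.61935776]
0.2 [240.12181422  78.51899975] [282.62272304  97.458487  ]
0.3 [240.14300741  78.64485022] [282.63035921 101.16344636]
0.5 [240.09866805  78.98606439] [282.68079991 108.08177522]
lid edge [array([141.,  75.]), array([382.,  75.])]
```

View pics/wrist5b.png

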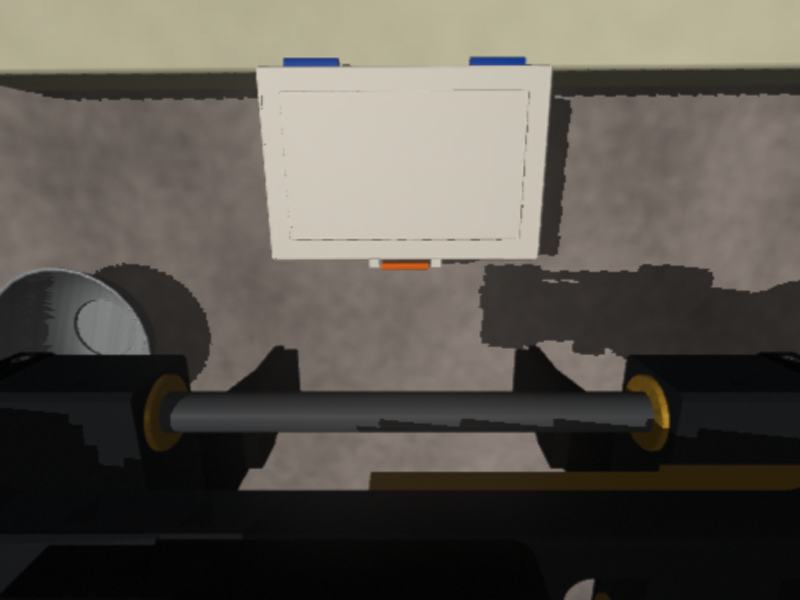

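The lid is shut, and the orange extent matches a latch angle of 0 (89 px seen, 89.7 predicted). The lid's back edge, (258,68)–(551,66), runs along the kerb's front edge, (0,73)–(800,66). With 30 N pressed through two fingers inside the corners, it can only have settled flush. The robot is clear, so I'm handing in.

```bash
python3 -c "
from station import env
print(env.job_done())"
```

```text
the job is handed in; nothing more can be done
None
```

The job is handed in at about 16 s: lid shut, latch folded flat, caddy pushed flush to the kerb by camera and force readings; folding the latch slid the caddy a few millimetres first, and no verdict came back.

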